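# Put a young cheese under the press and wind it down

### The job

Press the cheese: push the whey tray with the cheese mould fully home under the press, take the crank by its free-spinning grip and wind the screw down in a steady circle, without letting go of the grip on the way, until the press bears on the cheese with about 5 kg (50 N), and never with more than 8 kg. Then let go and leave it pressing; leave the other things on the worktop alone.

Things in the scene. Friction and masses are not known exactly. Their poses are not given: they have to be found in the camera images.
- press: Small cheese press fixed to the worktop: wooden base 184 x 220 mm, 22 mm thick, two 12 mm steel columns at its x = -77 and +77 mm with cap nuts up to 203 mm high, wooden cross-bar along its x axis, 156 to 186 mm high. Origin: under the middle of the base, on the screw's axis, at worktop height; z up. The tray slides along its y axis.
- screw_axis (a point): Point on the upright screw's axis, at the top of the brass bush on the cross-bar, 190 mm high; axes as the press. The crank on the screw goes round and down with it: clockwise from above winds down, 25 mm a turn, 75 mm in all. Turning takes about 0.37 N m unloaded (7.4 N at the grip) plus 0.08 N at the grip for each N of pressing; it stays where it is left.
- press_spring (a point): Fixed point on the screw axis 150 mm high, beside the spring from which the pressing plate (80 mm across, fits into the mould) hangs. The spring gives 2.5 N per mm: after the plate touches the cheese 0.8 turn more brings 50 N. The cheese's height in the mould differs every time and is not measured: touching comes after 0.4 to 1.8 turns and must be felt.
- tray: Aluminium whey tray 108 x 200 mm that slides in rails on the press's base along the press's y axis. Origin: middle of its underside, 23 mm above the worktop; axes as the press. It starts drawn out to the robot's left, its origin at y = -115 mm in the press's frame, and is fully home at y = 0 against a stop; it slides with about 3 N.
- tray_tab (a point): Middle of the outer face of the dark wooden push tab that stands on the tray's outer end, 130 mm from the tray's origin towards -y, 47 mm above the worktop. The tab is 44 mm wide, 8 mm thick along y, its top 55 mm above the worktop; its axes are the tray's. Pushing it towards the press's +y slides the tray in.
- mould: White perforated cheese mould, a round cup 101 mm across and 52 mm high, loose in a low ring in the middle of the tray; 0.5 to 0.7 kg with the cheese. Inside lies the cheese under a wooden follower disc, 6 to 27 mm below the rim. Origin: centre of its underside; rim 78 mm above the worktop.
- crank_grip: Dark wooden grip on the end of the crank: a free-spinning upright cylinder 25 mm across, 46 mm high, its axis 50 mm from the screw's. Origin: centre of its underside, 264 to 274 mm above the worktop at the start, 2 mm above the crank arm; z up along the grip. It starts anywhere between the press's -x and 138 degrees clockwise from there.
- salt_shaker: Salt shaker, 45 mm across, 78 mm high, bystander. Origin: centre of its underside.
- mug: Mug, 82 mm across, 97 mm high, bystander. Origin: centre of its underside.
- honey_jar: Honey jar, 61 mm across, 82 mm high, bystander. Origin: centre of its underside.
Not all that is in view belongs to the job. Of the things that look like the mould, the largest one is meant.

How it is judged (in metres and radians):
On the way, in this order (a step that is already met when the one before it is completed fails the run):
1. the tray is fully home with the mould on it (y of tray in the frame of press above -0.004 m), for 0.2 s.
2. the press bears on the cheese with a good 3.5 kg (contact force between mould and tray above 42 N), for 0.2 s.
At the end, for the whole second after the job is handed in: tray home (within 4 mm), mould upright (3 degrees) and within 8 mm of the press's axis, and pressed so that it bears on the tray with 40 to 78 N, its own weight of about 6 N included (y of tray in the frame of press above -0.004 m and horizontal distance between mould and press below 0.008 m and angle between mould's own z axis and vertical below 0.06 rad and contact force between mould and tray between 40 and 78 N); the robot touches nothing.
It fails at once if the press bears on the cheese with more than 8 kg (the mould on the tray with more than 86 N) (contact force between mould and tray above 86 N).
It fails at once if the grip is let go, or the crank turned otherwise than by its grip, once the grip has gone 15 mm and before the press bears with a good 3.5 kg (distance of crank_grip from where it was at the start of the episode above 0.015 m and contact force between the fingers and crank_grip below 0.05 N and contact force between mould and tray below 40 N).
It fails at once if a bystander is moved by more than 20 mm or tipped (distance of any of salt_shaker, mug, honey_jar from where it was at the start of the episode above 0.02 m or angle between any of salt_shaker, mug, honey_jar's own z axis and vertical above 0.3 rad).
It also fails if it takes over 72 s, if anything falls off the work surface, if the arm or the gripper's body presses on something with over 40 N, if the wrist force passes 120 N, or if a joint passes its speed limit or range.

### The arm

A 6-joint arm with a two-finger parallel gripper is mounted at the origin on a cart in front of the work surface, level with it; the furniture and walls round the work are solid. World frame = base frame: x ahead of the robot, y to its left, z up, the work surface at z = 0. Lengths are in mm, angles in rad, forces in N, time in s.
With the tool pointing down it reaches from about 350 to 975 mm from the base axis. Payload 7.1 kg.
Tool frame: the origin (TCP) lies midway between the tips of the shut fingers; the grasp point (between the pads) lies 19 mm behind it (ctrl.grasp_offset is the distance from the TCP to the grasp point, in mm); z points along the fingers, y is the line along which they close (so a half turn about z gives the same grasp; the last joint's range is limited). The gripper opens to 88 mm and grips with 3 to 60 N. Pads are 20 mm wide; open, the fingers measure 115 mm over their backs; the gripper's body (75 mm by 178 mm) begins 61 mm behind the grasp point.
Start: joints at [-1.258, 0.423, 1.63, -0, 1.089, -0.019], TCP at [203.608, -590.888, 222.675] pointing down, gripper open.
Joint ranges: [-3, 3], [-0.9, 2.11], [0.09, 2.58], [-1.31, 4.45], [0.11, 2.69], [-2.54, 2.54]. Speed limits (rad/s): [2.39, 2.39, 3.01, 3.14, 3.14, 3.14].

### API

Orientations are given as a rotation vector (axis times angle).
In Python, from workcell import ctrl gives the robot as it stands. The module is installed in compiled form; this text tells all that it offers.
- The arm moves only by the tool servo_tool, never from a script. Its argument "rows" is a list of rows, each a list of 7 numbers: the turn, a rotation vector about the tool's x, y, z as a fraction of full scale, then the shift along the tool's x, y, z as a fraction of full scale, then the finger opening in mm, from 0 to 87.8. A call has 1 to 10 rows; each row is the pose to reach, as a shift and turn from the pose commanded when the call began, along the tool's axes at that moment; what a row does not reach only later rows make up. Full scale, the value 1, is 20 cm for a shift and 1.5 rad for a turn. A row lasts 1/8 s, in which the tool goes at most 62.5 mm and 10.7 degrees, less where a joint would pass 70% of its speed; a pose out of reach is approached as far as the arm can. A call with a number of a shift or a turn outside -1 to 1 is refused whole. A call with a gripper value outside its range is refused whole. The fingers move at their own pace and stop on an object; the grip force is fixed at half the most. Time passes only in rows, so rows that repeat a pose let the fingers close. It gives the time, the measured TCP pose, the force, the opening and the grip force at its end, in the units of the state.
- ctrl.get_obs(): the state, without advancing time (a new reading comes with each control period).
- ctrl.get_image(name): name is "scene" or "top" or "wrist"; returns (picture, depth): 384x512x3 uint8, red, green, blue; 384x512 float32, mm along the optical axis (not along the pixel's ray), 0 where there is no reading.
- ctrl.camera_info(name): a dict with "intrinsics" (3x3 intrinsics, pixels), "R" (3x3) and "t" (3): a world point X has camera coordinates R X + t. Camera axes: x right, y down, z forward; pixel columns grow to the right and rows downward; lengths in mm; the calibration is good to about 2 mm. A picture is of the moment at which its call begins: read the wrist's pose just before it. camera_info takes no time and is no camera call; for the wrist camera it gives the pose at the moment of the call.
- ctrl.close_job(): hands the job in; it is judged then, once.
The state is a dict: "t": time; "qpos": joint angles; "qvel": joint speeds; "joint_torque": joint torques, N m; "ee_pos": TCP position; "orientation": TCP orientation; "ft_force": force on the tool from outside, world axes, zero at the start; "moment": the same for the moment, N m; "width": finger opening in mm; "grasp_force": force on a finger pad.
Only numpy, scipy, OpenCV 4.12 (cv2) and the standard library are available. Lean on these libraries where they do the work, as an engineer would, in place of code of your own. Each camera call takes 0.05 s, during which the arm holds its last target. There are 200 camera calls.

## Working session

There is one attempt and no reset: what is moved stays moved. The work goes in short steps, Python scripts to look and compute and a tool call to move; the robot and the scene stay as the last step left them, time stands still between calls to the robot, and variables do not carry over. Pictures are saved under pics/ and viewed, at most 10 in all, crops included, and the job is handed in when it is done.

Besides the shell and the picture viewer there is one more tool, called by a JSON object that holds its "op" and its "data". servo_tool: Moves the arm, as the interface text tells. Its arguments: {"type":"object","properties":{"rows":{"type":"array","items":{"type":"array","items":{"type":"number"}}}},"required":["rows"]}

```bash
mkdir -p pics; cat > h.py <<'E'
import numpy as np, cv2
from workcell import ctrl
from scipy.spatial.transform import Rotation as Rn
def shot(n,f):
    im,d=ctrl.get_image(n); ci=ctrl.camera_info(n)
    cv2.imwrite('pics/'+f+'.png',im[:,:,::-1]); np.savez('pics/'+f+'.npz',d=d,im=im,**ci); return im,d,ci
def cloud(d,ci):
    K,R,t=[np.array(ci[k]) for k in('intrinsics','R','t')]
    v,u=np.mgrid[:d.shape[0],:d.shape[1]]
    P=np.stack([(u-K[0,2])/K[0,0]*d,(v-K[1,2])/K[1,1]*d,d],-1)
    W=(P-t)@R; W[d==0]=np.nan; return W
E
python3 - <<'E'
from h import *
o=ctrl.get_obs();print(o['t'],o['ee_pos'],o['orientation'],o['ft_force'],o['width'])
print(Rn.from_rotvec(o['orientation']).as_matrix().round(3))
a=shot('scene','s0')[0];b=shot('top','t0')[0]
E
```

```text
0.0 [ 203.45805665 -590.38747026  221.929702  ] [-3.09703024e+00 -5.18502534e-01  2.86566796e-04] [-0.04365085 -0.37302125 -0.5289266 ] 87.80992012108219
[[ 0.945  0.326 -0.   ]
 [ 0.326 -0.945  0.001]
 [ 0.    -0.001 -1.   ]]
```

View pics/s0.png

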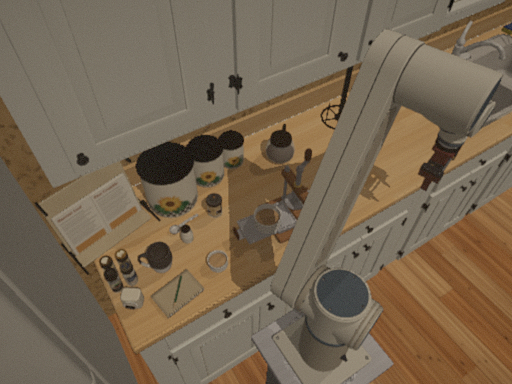

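View pics/t0.png

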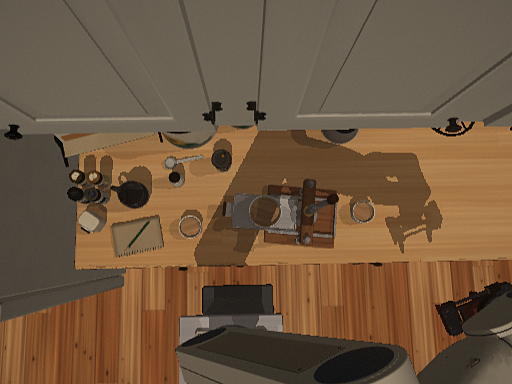

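The top view shows the tray to the robot's left (mould at about (265,211)), the cross-bar at about (309,212) and the grip at about (333,199). The bystander shaker, mug and jar stand further left. Next I'll measure these from the depth.

```bash
cat > m.py <<'E'
from h import *
z=np.load('pics/t0.npz'); W=cloud(z['d'],z); im=z['im']
print('R',z['R'].round(3).tolist(),z['t'],z['intrinsics'][0,0])
def rep(n,u0,u1,v0,v1,zl,zh):
    w=W[v0:v1,u0:u1]; m=(w[...,2]>zl)&(w[...,2]<zh); p=w[m]
    if len(p): 
        c=cv2.minAreaRect(p[:,:2].astype(np.float32)); print(n,len(p),'mean',p.mean(0).round(1),'z',np.percentile(p[:,2],[2,50,98]).round(0),'rect',np.round(c[0],1),np.round(c[1],1),round(c[2],1))
rep('grip',290,350,170,235,285,330)
rep('crank',290,350,170,235,225,270)
rep('bar+',290,350,170,250,175,195)
rep('capnuts',290,350,170,250,193,210)
rep('base',255,345,170,260,15,26)
rep('tray',215,300,180,245,23,36)
rep('tab',215,245,180,245,48,60)
rep('rim',240,290,185,240,70,84)
rep('jar2',345,380,195,230,10,120)
rep('ring',175,205,210,240,10,120)
E
python3 m.py
python3 - <<'E'
import cv2
a=cv2.imread('pics/t0.png')[140:270,210:390]
cv2.imwrite('pics/t0c.png',cv2.resize(a,None,fx=4.4,fy=4.4,interpolation=cv2.INTER_CUBIC))
E
```

```text
R [[-0.021, -1.0, 0.016], [-0.99, 0.018, -0.143], [0.142, -0.019, -0.99]] [ -71.55222254  532.96068688 1232.98088684] 405.6360666676439
grip 97 mean [ 467.  -268.6  309.2] z [287. 312. 317.] rect [ 467.9 -270.3] [23.  23.3] 6.4
crank 81 mean [ 456.5 -243.1  265. ] z [228. 268. 270.] rect [ 454.3 -238.2] [20.7 53.2] 19.5
bar+ 665 mean [ 446.5 -222.9  185.8] z [179. 186. 193.] rect [ 449.  -225.3] [ 34.6 181.7] 83.8
capnuts 84 mean [ 447.1 -223.2  201.3] z [194. 201. 209.] rect [ 449.9 -221.4] [ 21.2 171.1] 83.6
base 1706 mean [ 438.9 -233.7   22.1] z [17. 22. 26.] rect [ 450.6 -206.1] [257.8 183.9] 83.9
tray 1500 mean [ 456.  -107.6   27.3] z [23. 27. 35.] rect [ 456.3 -101.7] [238.7 182.4] 87.8
tab 35 mean [474.6  14.1  55. ] z [51. 55. 59.] rect [474.   14.2] [ 7.6 40. ] 83.2
rim 148 mean [ 463.5 -112.    77.7] z [72. 78. 83.] rect [ 461.9 -111.6] [96.8 97.3] 88.9
jar2 425 mean [ 457.4 -421.4   26.9] z [16. 26. 39.] rect [ 457.3 -420.8] [69.6 67.6] 87.8
ring 415 mean [421.1 121.8  27. ] z [17. 26. 39.] rect [420.4 120.8] [67.5 68.2] 89.8
```

View pics/t0c.png

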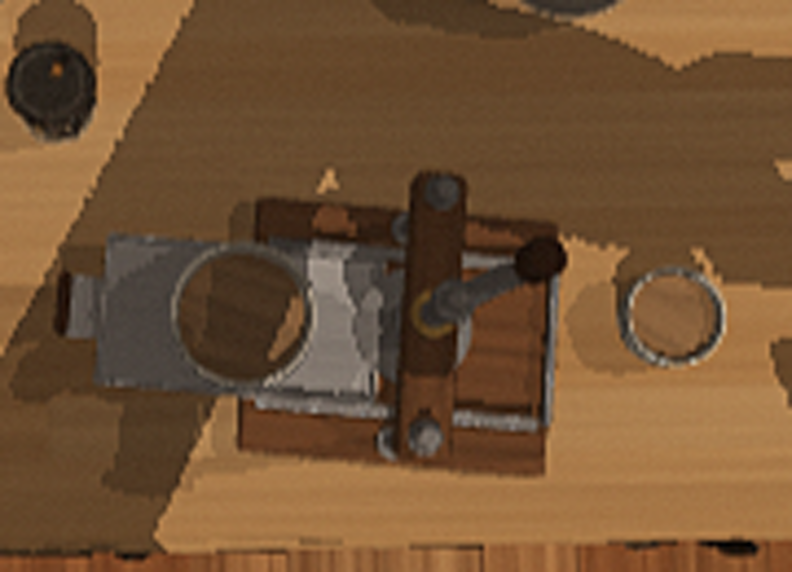

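```bash
cat >> m.py <<'E'
print('---')
c=np.array([462.5,-111.6]); r=np.hypot(W[...,0]-c[0],W[...,1]-c[1])
m=(r<30)&(W[...,2]>30);print('follower',m.sum(),np.percentile(W[m][:,2],[5,25,50,75,95]).round(1))
m=(abs(r-48)<4)&(W[...,2]>68);print('rim z',m.sum(),np.percentile(W[m][:,2],[5,50,95]).round(1))
g=np.array([467.9,-270.3]);r=np.hypot(W[...,0]-g[0],W[...,1]-g[1]);m=(r<9)&(W[...,2]>300);print('griptop',m.sum(),np.percentile(W[m][:,2],[5,50,95]).round(1))
a=np.array([450,-223.5]);r=np.hypot(W[...,0]-a[0],W[...,1]-a[1]);m=(r<20);print('hub',np.sort(W[m][:,2])[-8:].round(0))
m=(W[...,2]>450)&(W[...,0]>250)&(W[...,1]>-700)&(W[...,1]<300);print('cab',W[m].min(0).round(0) if m.any() else None, np.percentile(W[m][:,0],[0,1,5]))
z=np.load('pics/s0.npz'); V=cloud(z['d'],z)
r=np.hypot(V[...,0]-a[0],V[...,1]-a[1])
for lo in range(60,150,6):
    m=(r<44)&(V[...,2]>lo)&(V[...,2]<=lo+6); 
    if m.any(): print(lo,m.sum(),V[m].mean(0).round(0),r[m].max().round(0))
E
python3 m.py | sed -n '/---/,$p'
```

```text
---
follower 299 [53.3 55.5 57.4 58.6 60.7]
rim z 150 [72.5 77.7 81.8]
griptop 44 [310.2 314.5 317.3]
hub [281. 281. 282. 282. 282. 282. 283. 284.]
cab [ 250. -616.  453.] [250.00344806 592.06218968 592.70550414]
84 8 [ 432. -208.   90.] 40.0
90 90 [ 446. -209.   93.] 42.0
96 77 [ 442. -208.   98.] 44.0
102 7 [ 441. -214.  105.] 19.0
108 6 [ 438. -219.  110.] 18.0
114 7 [ 443. -216.  116.] 16.0
120 6 [ 442. -214.  125.] 17.0
126 2 [ 439. -214.  128.] 16.0
132 3 [ 438. -211.  136.] 20.0
138 13 [ 450. -211.  141.] 20.0
144 6 [ 443. -208.  146.] 22.0
```

{"op": "servo_tool", "data": {"rows": [[0,0,0,0,0,-0.3,20],[0,0,-0.1,0,0,-0.6,0],[0,0,-0.2,0,0,-0.9,0],[0,0,-0.32,0,0,-0.9,0],[0,0,-0.44,0,0,-0.9,0],[0,0,-0.56,0,0,-0.9,0],[0,0,-0.68,0,0,-0.9,0],[0,0,-0.762,0,0,-0.9,0]]}}

```text
t: 1.1
ee_pos: [203.5, -590.6, 402.1]
orientation: [-2.32, -2.117, -0.001]
ft_force: [0.6, 0.5, -0.1]
width: 11.2
grasp_force: 0.0
```

```bash
python3 - <<'E'
from h import *
for f in('t0','s0'):
    z=np.load(f'pics/{f}.npz'); W=cloud(z['d'],z)
    for lo in range(100,1000,60):
        m=(W[...,2]>lo)&(W[...,2]<=lo+60)&(W[...,0]>540)&(W[...,1]>-600)&(W[...,1]<200)
        if m.sum()>5: print(f,lo,m.sum(),np.percentile(W[m][:,0],[1,50]).round(0),W[m][:,2].min().round(0))
o=ctrl.get_obs();print(o['ee_pos'],o['qpos'],Rn.from_rotvec(o['orientation']).as_matrix().round(3))
E
```

```text
t0 100 273 [674. 682.] 100.0
t0 160 121 [669. 675.] 160.0
t0 400 56 [612. 613.] 453.0
t0 460 2403 [592. 593.] 460.0
t0 520 4611 [570. 595.] 520.0
t0 580 4583 [590. 594.] 580.0
t0 640 5977 [592. 594.] 640.0
t0 700 7599 [592. 594.] 700.0
t0 760 9784 [592. 595.] 760.0
t0 820 13053 [593. 595.] 820.0
t0 880 11518 [592. 594.] 880.0
s0 100 2690 [673. 821.] 100.0
s0 160 1681 [670. 755.] 160.0
s0 220 1051 [689. 760.] 220.0
s0 400 345 [608. 613.] 450.0
s0 460 2512 [589. 593.] 460.0
s0 520 3966 [570. 594.] 520.0
s0 580 4239 [588. 594.] 580.0
s0 640 4709 [589. 594.] 640.0
s0 700 4434 [589. 594.] 700.0
s0 760 3443 [589. 594.] 760.0
s0 820 1626 [590. 594.] 820.0
s0 880 27 [590. 593.] 880.0
[ 203.53002476 -590.62607004  402.12565991] [-1.25798764e+00  2.78594342e-01  1.42711975e+00 -4.41545152e-06
  1.43693297e+00 -1.16673757e+00] [[ 0.091  0.996 -0.   ]
 [ 0.996 -0.091  0.001]
 [ 0.001 -0.    -1.   ]]
```

{"op": "servo_tool", "data": {"rows": [[0,0,0,0.3,0.3,0,0],[0,0,0,0.6,0.5,0,0],[0,0,0,0.9,0.7,0,0],[0,0,0,1,0.9,0,0]]}}

```text
t: 1.6
ee_pos: [385.5, -419.0, 402.6]
orientation: [-2.326, -2.111, 0.0]
ft_force: [1.0, -0.4, 0.7]
width: 0.6
grasp_force: 0.0
```

{"op": "servo_tool", "data": {"rows": [[0,0,0,0.3,0.1,0,0],[0,0,0,0.6,0.2,0,0],[0,0,0,0.9,0.2,0,0],[0,0,0,1,0.2,0,0]]}}

```text
t: 2.1
ee_pos: [443.9, -222.9, 402.5]
orientation: [-2.322, -2.115, -0.0]
ft_force: [0.7, -1.1, 0.1]
width: 0.3
grasp_force: 0.0
```

{"op": "servo_tool", "data": {"rows": [[0,0,0,0.3,0,0,0],[0,0,0,0.6,0,0,0],[0,0,0,0.9,0,0,0],[0,0,0,1,0,0,0],[0,0,0,1,0,0,0]]}}

```text
t: 2.72
ee_pos: [463.2, -26.0, 402.6]
orientation: [2.323, 2.115, -0.001]
ft_force: [-0.5, -0.4, 0.4]
width: 0.5
grasp_force: 0.0
```

```bash
cat > m2.py <<'E'
from h import *
im,d,ci=shot('wrist','w1'); W=cloud(d,ci)
np.set_printoptions(suppress=True)
print(np.array(ci['R']).round(3).tolist(), np.nanmin(W.reshape(-1,3),0).round(0),np.nanmax(W.reshape(-1,3),0).round(0))
m=(abs(W[...,2]-78)<5)&(np.hypot(W[...,0]-462,W[...,1]+112)<62);p=W[m]
if m.sum()>50:
    (x,y),s,_=cv2.minAreaRect(p[:,:2].astype(np.float32));print('rim',x,y,s,np.percentile(p[:,2],[5,50,95]))
    r=np.hypot(W[...,0]-x,W[...,1]-y);m=(r<35)&(W[...,2]>30);print('foll',m.sum(),np.percentile(W[m][:,2],[5,50,95]))
m=(W[...,2]>50)&(W[...,2]<60)&(np.hypot(W[...,0]-474,W[...,1]-14)<40);p=W[m]
print('tab',m.sum(),cv2.minAreaRect(p[:,:2].astype(np.float32)) if m.sum()>3 else 0,p.max(0) if m.any() else 0,np.median(p,0) if m.any() else 0)
E
python3 m2.py
```

```text
[[0.995, -0.097, -0.001], [-0.092, -0.952, 0.292], [-0.029, -0.29, -0.957]] [ -995. -1398.  -929.] [924. 485. 507.]
rim 464.32073974609375 -110.13334655761719 (96.38429260253906, 99.08566284179688) [73.52604485 76.33555239 77.97736689]
foll 1493 [54.16357715 55.65542429 57.09972039]
tab 147 ((478.151611328125, 13.101550102233887), (7.317006587982178, 42.795326232910156), 83.49077606201172) [499.32590906  18.3292824   55.71641666] [478.57589846  13.50965506  53.3001107 ]
```

View pics/w1.png

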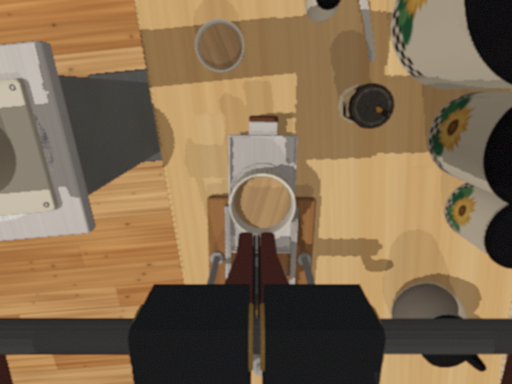

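The wrist view shows the mould rim centred at (262,203) and the tab at (263,122). The follower lies 20.6 mm below the rim, so its height is about 57.4 mm. Next I'll go down outside the tab.

{"op": "servo_tool", "data": {"rows": [[0,0,0,0.2,0.02,0.1,0],[0,0,0,0.36,0.035,0.4,0],[0,0,0,0.38,0.035,0.7,0],[0,0,0,0.38,0.035,1,0]]}}

```text
t: 3.28
ee_pos: [477.9, 47.3, 201.4]
orientation: [2.325, 2.111, 0.001]
ft_force: [0.4, 0.4, -0.0]
width: 0.4
grasp_force: 0.0
```

{"op": "servo_tool", "data": {"rows": [[0,0,0,0,0,0.3,0],[0,0,0,0,0,0.6,0],[0,0,0,0,0,0.82,0],[0,0,0,0,0,0.82,0]]}}

```text
t: 3.78
ee_pos: [475.1, 46.7, 36.2]
orientation: [-2.324, -2.107, 0.009]
ft_force: [0.6, -1.1, 0.8]
width: 0.4
grasp_force: 0.0
```

{"op": "servo_tool", "data": {"rows": [[0,0,0,-0.05,0,0,0],[0,0,0,-0.1,0,0,0],[0,0,0,-0.16,0,0,0],[0,0,0,-0.23,0,0,0],[0,0,0,-0.3,0,0,0],[0,0,0,-0.37,0,0,0],[0,0,0,-0.44,0,0,0],[0,0,0,-0.5,0,0,0],[0,0,0,-0.55,0,0,0],[0,0,0,-0.59,0,0,0]]}}

```text
t: 5.03
ee_pos: [465.5, -69.6, 38.7]
orientation: [-2.325, -2.111, 0.001]
ft_force: [-0.8, 2.3, 1.9]
width: 0.7
grasp_force: 1.4
```

{"op": "servo_tool", "data": {"rows": [[0,0,0,-0.015,0,0,0],[0,0,0,-0.03,0,0,0],[0,0,0,-0.04,0,0,0]]}}

```text
t: 5.4
ee_pos: [464.8, -76.9, 38.7]
orientation: [-2.325, -2.112, 0.001]
ft_force: [-1.6, 2.4, 0.3]
width: 0.7
grasp_force: 1.3
```

{"op": "servo_tool", "data": {"rows": [[0,0,0,-0.015,0,0,0],[0,0,0,-0.025,0,0,0],[0,0,0,-0.025,0,0,0]]}}

```text
t: 5.78
ee_pos: [465.2, -82.3, 39.0]
orientation: [2.325, 2.112, 0.0]
ft_force: [0.5, 0.2, -0.7]
width: 0.4
grasp_force: 0.3
```

{"op": "servo_tool", "data": {"rows": [[0,0,0,-0.01,0,0,0],[0,0,0,-0.015,0,0,0],[0,0,0,-0.015,0,0,0]]}}

```text
t: 6.15
ee_pos: [464.9, -84.6, 39.0]
orientation: [-2.326, -2.112, -0.001]
ft_force: [0.9, 6.1, -0.6]
width: 1.2
grasp_force: 3.4
```

{"op": "servo_tool", "data": {"rows": [[0,0,0,-0.01,0,0,0],[0,0,0,-0.01,0,0,0],[0,0,0,-0.01,0,0,0]]}}

```text
t: 6.52
ee_pos: [464.9, -84.8, 39.0]
orientation: [-2.326, -2.11, -0.004]
ft_force: [2.8, 21.3, 0.6]
width: 0.6
grasp_force: 11.1
```

```bash
python3 - <<'E'
from h import *
o=ctrl.get_obs(); R=Rn.from_rotvec(o['orientation']).as_matrix(); ci=ctrl.camera_info('wrist')
C=-np.array(ci['R']).T@ci['t']; print('cam in tool',(R.T@(C-o['ee_pos'])).round(1), o['qpos'].round(3))
E
```

```text
cam in tool [  80.3    0.7 -161. ] [-0.207  0.521  2.06   0.005  0.56  -0.114]
```

{"op": "servo_tool", "data": {"rows": [[0,0,0,0.1,0,0,0],[0,0,0,0.15,0,-0.2,0],[0,0,0,0.15,0,-0.5,0],[0,0,0,0.15,0,-0.8,0],[0,0,0,0.15,0,-1,0]]}}

```text
t: 7.15
ee_pos: [468.3, -57.6, 242.1]
orientation: [2.322, 2.11, 0.004]
ft_force: [1.2, -0.8, 0.1]
width: 0.3
grasp_force: 0.0
```

{"op": "servo_tool", "data": {"rows": [[0,0,-0.12,0,0,-0.3,20],[0,0,-0.24,0,0,-0.6,40],[0,0,-0.36,0,0,-0.8,44],[0,0,-0.48,0,0,-0.8,44],[0,0,-0.6,0,0,-0.8,44]]}}

```text
t: 7.78
ee_pos: [467.5, -57.5, 399.9]
orientation: [1.166, 2.914, 0.0]
ft_force: [0.9, 0.6, -0.2]
width: 43.0
grasp_force: 0.0
```

{"op": "servo_tool", "data": {"rows": [[0,0,-0.12,0,0,0,44],[0,0,-0.24,0,0,0,44],[0,0,-0.36,0,0,0,44],[0,0,-0.48,0,0,0,44],[0,0,-0.508,0,0,0,44],[0,0,-0.508,0,0,0,44]]}}

```text
t: 8.52
ee_pos: [467.3, -57.4, 399.1]
orientation: [0.009, 3.141, -0.001]
ft_force: [-0.6, 0.2, -0.2]
width: 44.0
grasp_force: 0.0
```

{"op": "servo_tool", "data": {"rows": [[0,0,0,0.1,-0.3,0,44],[0,0,0,0.2,-0.6,0,44],[0,0,0,0.3,-0.9,0,44],[0,0,0,0.3,-1,0,44],[0,0,0,0.3,-1,0,44]]}}

```text
t: 9.15
ee_pos: [405.8, -258.2, 398.8]
orientation: [-0.014, -3.142, 0.0]
ft_force: [-0.0, -0.3, 0.2]
width: 44.0
grasp_force: 0.0
```

```bash
cat > m3.py <<'E'
from h import *
im,d,ci=shot('wrist','w2'); W=cloud(d,ci)
g=np.array([468,-270]);r=np.hypot(W[...,0]-g[0],W[...,1]-g[1])
m=(r<25)&(W[...,2]>300)&(W[...,2]<330);p=W[m]
print('gtop',m.sum(),cv2.minAreaRect(p[:,:2].astype(np.float32))[:2],np.percentile(p[:,2],[5,50,95]))
m=(W[...,2]>196)&(W[...,2]<212)&(abs(W[...,0]-450)<110)&(abs(W[...,1]+223)<40);p=W[m]
for s in(-1,1):
    q=p[(p[:,0]-450)*s>30]
    if len(q): print('nut',len(q),cv2.minAreaRect(q[:,:2].astype(np.float32))[:2])
r=np.hypot(W[...,0]-450,W[...,1]+223)
for lo in range(180,300,8):
    m=(r<22)&(W[...,2]>lo)&(W[...,2]<=lo+8)
    if m.any(): print(lo,m.sum(),W[m].mean(0).round(0))
im,d,ci=shot('top','t1'); W=cloud(d,ci)
for n,c,lo,hi in(('gtop',(468,-270),300,330),):
    m=(np.hypot(W[...,0]-c[0],W[...,1]-c[1])<20)&(W[...,2]>lo)&(W[...,2]<hi);print('top',n,m.sum(),W[m].mean(0) if m.any() else 0)
E
python3 m3.py
```

```text
gtop 707 ((470.3302917480469, -269.6136169433594), (22.944107055664062, 22.579124450683594)) [302.0614539  311.44851451 313.95309846]
nut 189 ((375.6223449707031, -215.6983642578125), (16.181419372558594, 15.439053535461426))
nut 140 ((527.640625, -232.4881134033203), (15.891653060913086, 13.416321754455566))
180 390 [ 442. -225.  184.]
188 217 [ 447. -225.  190.]
196 36 [ 445. -225.  200.]
204 40 [ 445. -226.  208.]
212 39 [ 445. -226.  216.]
220 41 [ 445. -226.  224.]
228 51 [ 445. -225.  232.]
236 47 [ 445. -226.  240.]
244 20 [ 444. -226.  246.]
252 15 [ 441. -224.  259.]
260 227 [ 451. -234.  265.]
268 345 [ 449. -226.  271.]
276 157 [ 451. -224.  278.]
top gtop 68 [ 468.68570966 -268.19205266  312.58553071]
```

View pics/w2.png

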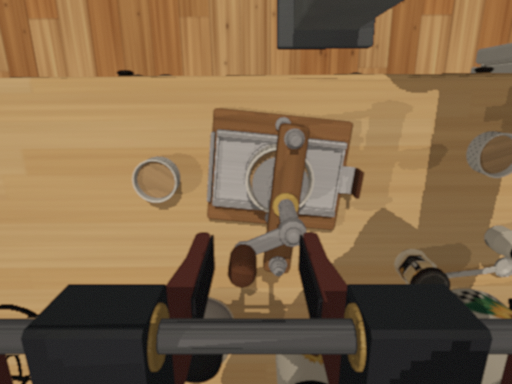

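The wrist view shows the grip at (243,263), its arm running to the hub at (290,232), and the tray home with the mould under the bar. The nut midpoint puts the axis at (451.5, -224.3), which makes the grip radius 49 mm, matching the 50 mm given.

{"op": "servo_tool", "data": {"rows": [[0,0,0,-0.2,-0.04,0,44],[0,0,0,-0.321,-0.057,0,44],[0,0,0,-0.321,-0.057,0.1,44],[0,0,0,-0.321,-0.057,0.3,44],[0,0,0,-0.321,-0.057,0.45,44],[0,0,0,-0.321,-0.057,0.52,44],[0,0,0,-0.321,-0.057,0.52,44]]}}

```text
t: 10.12
ee_pos: [470.5, -267.6, 294.6]
orientation: [-0.006, -3.141, -0.001]
ft_force: [0.2, 0.8, 0.4]
width: 44.2
grasp_force: 0.0
```

{"op": "servo_tool", "data": {"rows": [[0,0,0,0,-0.008,0.025,44],[0,0,0,0,-0.008,0.025,35],[0,0,0,0,-0.008,0.025,24],[0,0,0,0,-0.008,0.025,15],[0,0,0,0,-0.008,0.025,15],[0,0,0,0,-0.008,0.025,15]]}}

```text
t: 10.88
ee_pos: [470.7, -270.9, 290.5]
orientation: [0.008, 3.141, -0.002]
ft_force: [-0.6, -5.7, 3.1]
width: 24.2
grasp_force: 30.0
```

```bash
cat > c.py <<'E'
import numpy as np,sys
a0,R,st,n=-67.6,50,12,10
for s in range(3):
    a=np.radians(a0-120*s-st*np.arange(0,n+1)); p=R*np.c_[-np.cos(a),np.sin(a)]
    q=(p-p[0])[1:]/200
    print('['+', '.join('[0, 0, 0, %.4f, %.4f, %.4f, 15]'%(x,y,(k+1)*st/360*25/200) for k,(x,y) in enumerate(q))+']')
E
python3 c.py
```

```text
[[0, 0, 0, 0.0501, -0.0148, 0.0042, 15], [0, 0, 0, 0.1022, -0.0188, 0.0083, 15], [0, 0, 0, 0.1541, -0.0119, 0.0125, 15], [0, 0, 0, 0.2033, 0.0057, 0.0167, 15], [0, 0, 0, 0.2478, 0.0331, 0.0208, 15], [0, 0, 0, 0.2857, 0.0691, 0.0250, 15], [0, 0, 0, 0.3152, 0.1122, 0.0292, 15], [0, 0, 0, 0.3351, 0.1606, 0.0333, 15], [0, 0, 0, 0.3445, 0.2120, 0.0375, 15], [0, 0, 0, 0.3431, 0.2642, 0.0417, 15]]
[[0, 0, 0, -0.0123, 0.0508, 0.0042, 15], [0, 0, 0, -0.0349, 0.0979, 0.0083, 15], [0, 0, 0, -0.0668, 0.1393, 0.0125, 15], [0, 0, 0, -0.1066, 0.1732, 0.0167, 15], [0, 0, 0, -0.1525, 0.1981, 0.0208, 15], [0, 0, 0, -0.2027, 0.2128, 0.0250, 15], [0, 0, 0, -0.2548, 0.2168, 0.0292, 15], [0, 0, 0, -0.3066, 0.2099, 0.0333, 15], [0, 0, 0, -0.3558, 0.1924, 0.0375, 15], [0, 0, 0, -0.4003, 0.1650, 0.0417, 15]]
[[0, 0, 0, -0.0378, -0.0360, 0.0042, 15], [0, 0, 0, -0.0674, -0.0792, 0.0083, 15], [0, 0, 0, -0.0873, -0.1275, 0.0125, 15], [0, 0, 0, -0.0967, -0.1789, 0.0167, 15], [0, 0, 0, -0.0953, -0.2311, 0.0208, 15], [0, 0, 0, -0.0830, -0.2819, 0.0250, 15], [0, 0, 0, -0.0604, -0.3291, 0.0292, 15], [0, 0, 0, -0.0285, -0.3705, 0.0333, 15], [0, 0, 0, 0.0113, -0.4044, 0.0375, 15], [0, 0, 0, 0.0573, -0.4292, 0.0417, 15]]
```

{"op": "servo_tool", "data": {"rows": [[0,0,0,0.0501,-0.0148,0.0042,15],[0,0,0,0.1022,-0.0188,0.0083,15],[0,0,0,0.1541,-0.0119,0.0125,15],[0,0,0,0.2033,0.0057,0.0167,15],[0,0,0,0.2478,0.0331,0.0208,15]]}}

```text
t: 11.5
ee_pos: [421.7, -265.3, 286.5]
orientation: [0.008, 3.138, -0.007]
ft_force: [1.8, -9.6, 0.6]
width: 23.6
grasp_force: 30.0
```

{"op": "servo_tool", "data": {"rows": [[0,0,0,0.0379,0.036,0.0042,15],[0,0,0,0.0674,0.0791,0.0083,15],[0,0,0,0.0873,0.1275,0.0125,15],[0,0,0,0.0967,0.1789,0.0167,15],[0,0,0,0.0953,0.2311,0.0209,15]]}}

```text
t: 12.12
ee_pos: [401.5, -217.6, 282.0]
orientation: [-0.008, -3.141, 0.003]
ft_force: [-1.5, -7.4, 3.0]
width: 23.9
grasp_force: 30.0
```

{"op": "servo_tool", "data": {"rows": [[0,0,0,-0.0123,0.0508,0.0042,15],[0,0,0,-0.0349,0.0979,0.0083,15],[0,0,0,-0.0668,0.1393,0.0125,15],[0,0,0,-0.1066,0.1732,0.0167,15],[0,0,0,-0.1525,0.1981,0.0208,15],[0,0,0,-0.2027,0.2128,0.025,15],[0,0,0,-0.2548,0.2168,0.0292,15],[0,0,0,-0.3066,0.2099,0.0333,15],[0,0,0,-0.3558,0.1924,0.0375,15],[0,0,0,-0.4003,0.165,0.0417,15]]}}

```text
t: 13.38
ee_pos: [480.6, -184.2, 273.5]
orientation: [-0.007, -3.138, -0.001]
ft_force: [-9.2, -2.4, 10.6]
width: 23.8
grasp_force: 30.0
```

{"op": "servo_tool", "data": {"rows": [[0,0,0,-0.0378,-0.036,0.0042,15],[0,0,0,-0.0674,-0.0792,0.0083,15],[0,0,0,-0.0873,-0.1275,0.0125,15],[0,0,0,-0.0967,-0.1789,0.0165,15],[0,0,0,-0.0953,-0.2311,0.0205,15],[0,0,0,-0.083,-0.2819,0.0247,15],[0,0,0,-0.0604,-0.3291,0.0287,15],[0,0,0,-0.0285,-0.3705,0.0328,15],[0,0,0,0.0113,-0.4044,0.037,15],[0,0,0,0.0573,-0.4292,0.0412,15]]}}

```text
t: 14.62
ee_pos: [472.6, -270.1, 265.8]
orientation: [0.008, 3.136, 0.0]
ft_force: [7.3, -0.4, 1.3]
width: 23.8
grasp_force: 30.0
```

{"op": "servo_tool", "data": {"rows": [[0,0,0,0.0501,-0.0148,0.0042,15],[0,0,0,0.1022,-0.0188,0.0083,15],[0,0,0,0.1541,-0.0119,0.0125,15],[0,0,0,0.2033,0.0057,0.0167,15],[0,0,0,0.2478,0.0331,0.0208,15]]}}

```text
t: 15.25
ee_pos: [421.8, -265.4, 261.6]
orientation: [0.007, 3.138, -0.007]
ft_force: [1.4, -9.8, -0.8]
width: 24.0
grasp_force: 30.0
```

{"op": "servo_tool", "data": {"rows": [[0,0,0,0.0379,0.036,0.0042,15],[0,0,0,0.0674,0.0791,0.0083,15],[0,0,0,0.0873,0.1275,0.0125,15],[0,0,0,0.0967,0.1789,0.0167,15],[0,0,0,0.0953,0.2311,0.0209,15]]}}

```text
t: 15.88
ee_pos: [401.5, -217.6, 257.0]
orientation: [-0.008, -3.141, 0.003]
ft_force: [-2.0, -7.6, 2.4]
width: 23.6
grasp_force: 30.0
```

{"op": "servo_tool", "data": {"rows": [[0,0,0,-0.0123,0.0508,0.0042,15],[0,0,0,-0.0349,0.0979,0.0083,15],[0,0,0,-0.0668,0.1393,0.0125,15],[0,0,0,-0.1066,0.1732,0.0167,15],[0,0,0,-0.1525,0.1981,0.0208,15],[0,0,0,-0.2027,0.2128,0.025,15],[0,0,0,-0.2548,0.2168,0.0292,15],[0,0,0,-0.3066,0.2099,0.0333,15],[0,0,0,-0.3558,0.1924,0.0375,15],[0,0,0,-0.4003,0.165,0.0417,15]]}}

```text
t: 17.12
ee_pos: [480.3, -184.0, 248.6]
orientation: [-0.007, -3.137, -0.002]
ft_force: [-11.0, -0.1, 12.5]
width: 24.0
grasp_force: 30.0
```

{"op": "servo_tool", "data": {"rows": [[0,0,0,-0.0378,-0.036,0.0042,15],[0,0,0,-0.0674,-0.0792,0.0083,15],[0,0,0,-0.0873,-0.1275,0.0125,15],[0,0,0,-0.0967,-0.1789,0.0165,15],[0,0,0,-0.0953,-0.2311,0.0205,15]]}}

```text
t: 17.75
ee_pos: [501.1, -228.5, 244.7]
orientation: [-0.008, -3.142, -0.008]
ft_force: [-0.9, 8.9, 9.2]
width: 24.2
grasp_force: 30.0
```

{"op": "servo_tool", "data": {"rows": [[0,0,0,0.0123,-0.0508,0.0042,15],[0,0,0,0.0349,-0.098,0.0082,15],[0,0,0,0.0668,-0.1394,0.0123,15],[0,0,0,0.1066,-0.1733,0.0165,15],[0,0,0,0.1526,-0.1981,0.0207,15]]}}

```text
t: 18.38
ee_pos: [473.3, -269.7, 241.0]
orientation: [0.008, 3.134, 0.001]
ft_force: [10.9, 2.0, 0.1]
width: 24.1
grasp_force: 30.0
```

{"op": "servo_tool", "data": {"rows": [[0,0,0,0,0,0,30],[0,0,0,0,0,0,40],[0,0,0,0,0,0,40],[0,0,0,0,0,-0.1,40],[0,0,0,0,0,-0.3,40],[0,0,0,0,0,-0.5,40],[0,0,0,0.2,0,-0.6,40],[0,0,0,0.4,0,-0.6,40],[0,0,0,0.4,0,-0.6,40]]}}

```text
t: 19.5
ee_pos: [388.5, -269.4, 360.4]
orientation: [-0.01, -3.141, 0.0]
ft_force: [-0.2, 0.2, 0.2]
width: 39.9
grasp_force: 0.0
```

```bash
python3 - <<'E'
from h import *
o=ctrl.get_obs();print(o['t'],o['ee_pos'].round(1),o['ft_force'].round(1),o['width'])
im,d,ci=shot('wrist','w3'); W=cloud(d,ci)
g=np.array([470,-270]);r=np.hypot(W[...,0]-g[0],W[...,1]-g[1])
m=(r<40)&(W[...,2]>250)&(W[...,2]<280);p=W[m]
print('gtop',m.sum(),cv2.minAreaRect(p[:,:2].astype(np.float32))[:2],np.percentile(p[:,2],[5,50,95]))
m=(abs(W[...,2]-78)<4)&(np.hypot(W[...,0]-451.5,W[...,1]+224)<60);p=W[m];print('rim',m.sum(),cv2.minEnclosingCircle(p[:,:2].astype(np.float32)))
E
```

```text
19.5 [ 388.5 -269.4  360.4] [-0.2  0.2  0.2] 39.923162773647526
gtop 648 ((473.7811279296875, -269.66693115234375), (24.067176818847656, 22.442672729492188)) [251.89654741 261.7242145  264.37586027]
rim 384 ((453.5715026855469, -224.67034912109375), 50.386417388916016)
```

View pics/w3.png

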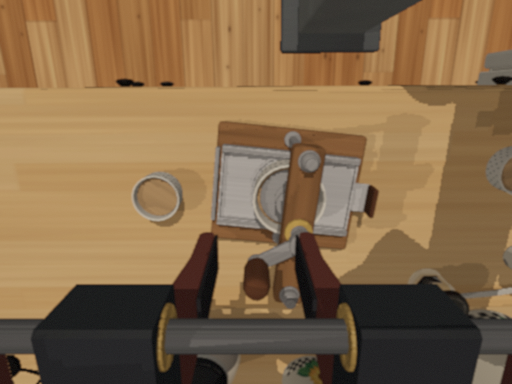

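The view shows the tray home, the mould centred under the plate (rim 2 mm from the axis) and the released grip at (257,278). The grip has dropped 49.7 mm. Geometry puts the pressing force at about 47 N and the crank torque at about 53 N, so I'm handing in.

```bash
python3 -c "
from workcell import ctrl
print(ctrl.close_job())"
```

```text
the job is handed in; nothing more can be done
None
```

I handed the job in at about 19.5 s: the tray is home, the press was wound two full turns to an estimated 50 N, and the grip is released with the press still bearing on the cheese; the hand-in returned no verdict.

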